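Set the tab-locked range selector of the bench tester and switch it on

ROBOT

A 6-joint arm with a two-finger parallel gripper is mounted at the origin on the work surface. World frame = base frame: x ahead of the robot, y to its left, z up, the work surface at z = 0. Lengths are in m, angles in rad, forces in N, time in s.
With the tool pointing down it reaches from about 0.375 to 0.9 m from the base axis. Payload 3.1 kg.
Tool frame: the origin (TCP) lies at the very end of the fingers, on their centre line; the grasp point (between the pads) lies 19 mm behind it; z points along the fingers, y is the line along which they close (so a half turn about z gives the same grasp; the last joint's range is limited). The gripper opens to 87 mm and grips with 3 to 60 N. Pads are 19 mm wide; open, the fingers measure 117 mm over their backs; the gripper's body (75 mm by 190 mm) begins 51 mm behind the grasp point.
Start: joints at [1.038, 0.527, 1.433, -0, 1.181, -0.178], TCP at [0.216, 0.586, 0.223] pointing down, gripper open.
Joint ranges: [-3.08, 3.08], [-0.75, 2.2], [0.22, 2.44], [-1.43, 4.57], [0, 2.65], [-2.85, 2.85]. Speed limits (rad/s): [2.79, 2.79, 3.14, 3.14, 3.14, 3.14].

INTERFACE

Orientations are given as a unit quaternion [x, y, z, w].
In Python, from rig import status, viewer, robot gives the robot as it stands.
- The arm moves only by the tool arm_command, never from a script. Its arguments are lists of equal length, an entry for each row: "delta_rot": the turn, a rotation vector about the tool's x, y, z in degrees, a list of three; "delta_pos": the shift along the tool's x, y, z in m, a list of three; "gripper": the closure, from -1 (fully open) to 1 (shut). In form: {"delta_rot": [[rx, ry, rz], ...], "delta_pos": [[dx, dy, dz], ...], "gripper": [gripper, ...]}. A call has 1 to 12 rows; each row is the pose to reach, as a shift and turn from the pose commanded when the call began, along the tool's axes at that moment; what a row does not reach only later rows make up. A row lasts 1/12 s, in which the tool goes at most 41.7 mm and 7.16 degrees, less where a joint would pass 70% of its speed; a pose out of reach is approached as far as the arm can. A call with a gripper value outside its range is refused whole. The fingers move at their own pace and stop on an object; "grip_force" is the grip in N (left out, the last holds). Time passes only in rows, so rows that repeat a pose let the fingers close. It gives the time, the measured TCP pose, the force, the opening and the grip force at its end, in the units of the state.
- status.get_obs(): the state, without advancing time (a new reading comes with each control period).
- viewer.camera(name): name is "scene" or "top" or "wrist"; returns a dict with "pixels" (420x560x3 uint8, blue, green, red), "fx", "fy", "cx", "cy" (pixels), "k1" (the pictures are not rectified: a ray, as slopes to the right and down, at radius r is drawn at 1 + k1 r^2 times it, then the intrinsics apply), "pose" (4x4, takes a point from camera to world coordinates); the wrist camera has in their place "mount" (4x4, takes a point from camera to tool coordinates, whose origin is the TCP and whose axes are the flange's). Camera axes: x right, y down, z forward; pixel columns grow to the right and rows downward; lengths in m; the calibration is good to about 2 mm. A picture is of the moment at which its call begins: read the wrist's pose just before it. There is no depth.
- robot.hand_in(): hands the job in; it is judged then, once.
The state is a dict: "time": time; "q": joint angles; "joint_velocities": joint speeds; "joint_torque": joint torques, N m; "position": TCP position; "tool_rot": TCP orientation; "ft_force": force on the tool from outside, world axes, zero at the start; "moment": the same for the moment, N m; "grip_width": finger opening in m; "grip_force": force on a finger pad.
Only numpy, scipy, OpenCV 4.12 (cv2) and the standard library are available. Lean on these libraries where they do the work, as an engineer would, in place of code of your own. Each camera call takes 0.05 s, during which the arm holds its last target. There are 200 camera calls.

TASK

Set the bench tester to the yellow range: gently pinch both orange tabs of its selector together, turn the selector until its white pointer is at the yellow dot, and let the tabs spring fully out so that it is locked there. Then, with the selector let go, push the red power lever fully over, away from the robot. Do not squeeze the selector hard or force it against its lock, and leave everything else where it is.

Things in the scene. Friction and masses are not known exactly. Their poses are not given: they have to be found in the camera images.
- tester: grey instrument case with a black top panel, 220 (x) x 300 (y) x 80 mm high, fixed to the bench. Origin: centre of its underside; z up; -x is its front (robot) side
- dial: grey selector knob on the tester's top, turning about the vertical. Origin: on its axis at panel height (80 mm above the bench); top 48.5 mm above that. z up; white pointer along its -x, orange tabs on its +y and -y sides. Turns -0.9 to 1.6 rad from its start (anticlockwise from above positive), friction about 0.03 N m once the tabs are in
- tab_a (a joint): travel (m) of the orange tab on the dial's +y side: 0 = sprung out, 0.008 = fully in. Face 20 mm wide, 20 to 46 mm above the dial's origin, 28 mm from the axis when out. Its spring pushes out with 4 N when out, 0.6 N more per mm pressed; it must not be squeezed with over 20 N. Its pin is clear of the notch from 4 mm in; on a land it rests at 4 mm
- tab_b (a joint): the same for the tab on the dial's -y side
- gate: fixed aluminium ring round the dial's foot, inner diameter 60, outer 78, 12 mm high; origin as the dial's. Its notches lock the tab pins at four stops: the start, one clockwise of it and two anticlockwise, neighbours 0.6 to 0.8 rad apart. A pin has 0.8 mm of play either side in a notch; between stops the pins ride on smooth lands and the tabs cannot come out
- pointer_tip (a point): tip of the white pointer, 50 mm from the dial's axis, 16.5 mm above the panel
- dot_yellow: yellow stuck-on dot, 14 mm across, 6 mm high, on the panel about 60 mm from the dial's axis, at the wanted stop. Origin: centre of its underside. Stuck on by hand: the stop can lie up to about 0.19 rad (11 degrees) either side of the direction from dial axis to dot and must be found by feel
- dot_blue: blue dot, the same, at another stop
- dot_green: green dot, the same, at another stop
- power (a joint): red-tipped power lever on the tester's top: 0 = off, leaning to the tester's -x side; 1.0 rad = fully over to +x. It stays where it is left and takes about 1.5 N at the tip
- power_tip (a point): centre of the lever's red ball, 26 mm across; it swings in the tester's x-z plane about a pivot 55 mm away, 22 mm above the panel; off, the ball is 26 mm to -x of the pivot and 70 mm above the panel; fully over, 26 mm to +x. The block under it is 70 x 50 mm and 25 mm high
- fuse_tin: small loose blue tin, 30 x 45 x 16 mm, lying on the tester's panel; leave alone
- cassette: loose black video cassette case 120 x 190 x 26 mm; leave alone
- remote: loose white remote control 45 x 160 x 18 mm; leave alone
- microphone: loose black microphone, 60 mm across, standing 145 mm high; leave alone
- mug: loose blue mug 80 mm across, 90 mm high; leave alone
- screwdriver: loose screwdriver; leave alone
- parts_box: loose blue box 90 x 130 x 70 mm; leave alone

How it is judged:
On the way, in this order (a step that is already met when the one before it is completed fails the run):
1. both tabs are pinched in clear of the lock (value of joint each of tab_a, tab_b above 0.004 m), for 0.1 s.
2. the selector is locked at the yellow dot, both tabs sprung out, and let go (horizontal distance between pointer_tip and dot_yellow below 0.02 m and value of joint each of tab_a, tab_b below 0.0015 m and contact force between the fingers and dial below 0.1 N), for 0.2 s.
3. the power lever is fully over (value of joint power above 0.9 rad), for 0.2 s.
At the end, for the whole second after the job is handed in: the pointer tip is within 20 mm of the yellow dot's centre with both tabs sprung out to within 1.5 mm (locked in that stop), and the power lever is at more than 0.9 of its 1.0 rad (horizontal distance between pointer_tip and dot_yellow below 0.02 m and value of joint each of tab_a, tab_b below 0.0015 m and value of joint power above 0.9 rad); the robot touches nothing.
It fails at once if the selector is squeezed or pushed with more than 40 N in all (the two fingers added) (contact force between the fingers and dial above 40 N).
It fails at once if the selector is forced against its lock: more than 20 N between its pins and the gate ring (contact force between dial and gate above 20 N).
It fails at once if a bystander is moved by more than 20 mm (distance of any of fuse_tin, cassette, remote, microphone, mug, screwdriver, parts_box from where it was at the start of the episode above 0.02 m).
It also fails if it takes over 54 s, if anything falls off the work surface, if the arm or the gripper's body presses on something with over 40 N, if the wrist force passes 120 N, or if a joint passes its speed limit or range.

## Working session

There is one attempt and no reset: what is moved stays moved. The work goes in short steps, Python scripts to look and compute and a tool call to move; the robot and the scene stay as the last step left them, time stands still between calls to the robot, and variables do not carry over. Pictures are saved under pics/ and viewed, at most 10 in all, crops included, and the job is handed in when it is done.

Besides the shell and the picture viewer there is one more tool, called after "Emit:" as a command line: name --argument value ..., lists and objects as JSON in quotes. arm_command: Moves the arm, as the interface text tells. Its arguments: {"type":"object","properties":{"delta_rot":{"type":"array","items":{"type":"array","items":{"type":"number"}}},"delta_pos":{"type":"array","items":{"type":"array","items":{"type":"number"}}},"gripper":{"type":"array","items":{"type":"number"}},"grip_force":{"type":"number"}},"required":["delta_rot","delta_pos","gripper"]}

```bash
mkdir -p pics; ls
cat > h.py <<'E'
import numpy as np, cv2
from rig import status, viewer, robot
from scipy.spatial.transform import Rotation as R
def ray(c,u,v,pose):
    K=np.array([[c['fx'],0,c['cx']],[0,c['fy'],c['cy']],[0,0,1]])
    x,y=(u-c['cx'])/c['fx'],(v-c['cy'])/c['fy']
    rd=np.hypot(x,y); r=rd
    for _ in range(30): r=rd/(1+c['k1']*r*r)
    s=r/rd if rd>0 else 1
    d=pose[:3,:3]@np.array([x*s,y*s,1]); return pose[:3,3],d
def onz(c,u,v,z,pose=None):
    o,d=ray(c,u,v,c['pose'] if pose is None else pose); return o+d*(z-o[2])/d[2]
def proj(c,P,pose=None):
    pose=c['pose'] if pose is None else pose
    p=pose[:3,:3].T@(np.array(P)-pose[:3,3]); x,y=p[0]/p[2],p[1]/p[2]; f=1+c['k1']*(x*x+y*y)
    return np.array([c['fx']*x*f+c['cx'],c['fy']*y*f+c['cy']])
def tri(a,b):
    (o1,d1),(o2,d2)=a,b; A=np.stack([d1,-d2],1); s=np.linalg.lstsq(A,o2-o1,rcond=None)[0]
    p,q=o1+s[0]*d1,o2+s[1]*d2; return (p+q)/2,np.linalg.norm(p-q)
def wpose(c,o):
    T=np.eye(4);T[:3,:3]=R.from_quat(o['tool_rot']).as_matrix();T[:3,3]=o['position'];return T@c['mount']
E
python3 - <<'E'
from h import *
import pickle
o=status.get_obs();print(o)
for n in("scene","top"):
    c=viewer.camera(n);cv2.imwrite(f'pics/{n}0.png',c['pixels']);pickle.dump(c,open(n+'.pkl','wb'));print(n,c['fx'],c['k1'],c['pose'].round(3).tolist())
E
```

```text
pics
{'time': 0.0, 'q': array([ 1.03851426e+00,  5.28469304e-01,  1.43390976e+00, -1.85514697e-05,
        1.18137913e+00, -1.78515840e-01]), 'joint_velocities': array([ 8.18424471e-04,  3.87660739e-04,  6.11273961e-05, -1.23934678e-03,
       -1.84060321e-03,  1.33523197e-04]), 'joint_torque': array([-3.42121184e-04, -4.40042710e+01, -1.76586270e+01,  6.32057455e-02,
        5.82701562e-02, -1.84221763e-04]), 'position': array([0.21612897, 0.58565902, 0.22156733]), 'tool_rot': array([ 1.75958599e-01,  9.84396972e-01, -1.01809182e-03, -3.68724717e-04]), 'ft_force': array([ 0.01065314, -0.34806391,  0.74339485]), 'moment': array([-0.01756624,  0.00346482, -0.00146931]), 'grip_force': 0.0, 'grip_width': 0.08693535181683952}
scene 536.1001773365022 0.025921059894815014 [[-0.874, 0.414, -0.254, 0.915], [0.486, 0.745, -0.458, 0.758], [-0.0, -0.524, -0.852, 1.362], [0.0, 0.0, 0.0, 1.0]]
top 400.94454901691006 -0.10621958730433537 [[-0.01, -0.982, 0.187, 0.26], [-1.0, 0.01, -0.001, 0.107], [-0.001, -0.187, -0.982, 1.531], [0.0, 0.0, 0.0, 1.0]]
```

View pics/scene0.png

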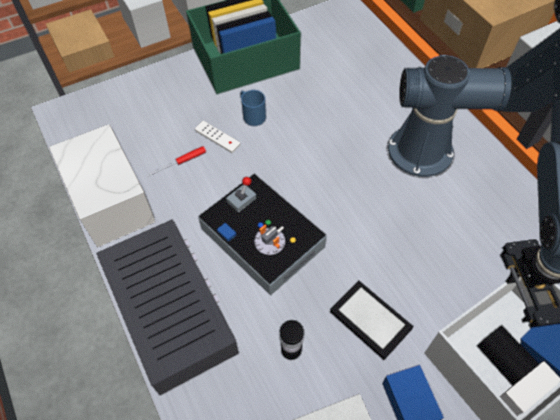

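View pics/top0.png

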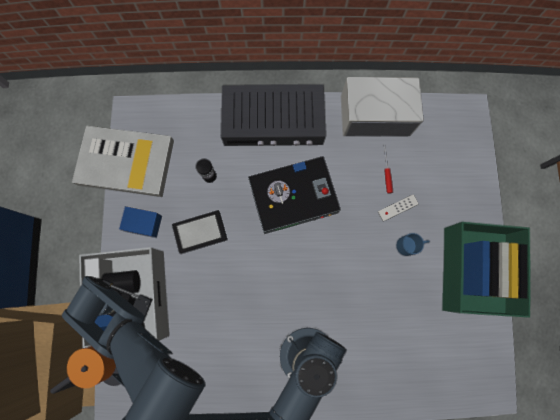

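The scene view shows the tester around (262,232), with the dial at (270,238), the lever ball at (247,182), the tin at (227,231) and the yellow dot at (293,240). In the top view the dial is at (279,190), the yellow dot at (271,207) and the lever at (322,188). I'll measure these and enlarge.

Run:
```python
from h import *
import pickle
t=pickle.load(open('top.pkl','rb'));s=pickle.load(open('scene.pkl','rb'))
a=cv2.resize(t['pixels'][150:236,245:345],None,fx=4,fy=4,interpolation=cv2.INTER_CUBIC)
b=cv2.resize(s['pixels'][170:296,195:330],None,fx=2.9,fy=2.9,interpolation=cv2.INTER_CUBIC)
h=max(a.shape[0],b.shape[0]);im=np.zeros((h,a.shape[1]+b.shape[1],3),np.uint8);im[:a.shape[0],:a.shape[1]]=a;im[:b.shape[0],a.shape[1]:]=b
cv2.imwrite('pics/crop.png',im)
def blobs(c,roi):
    x0,y0,x1,y1=roi; hsv=cv2.cvtColor(c['pixels'],cv2.COLOR_BGR2HSV)[y0:y1,x0:x1]
    for n,l,u in(("yel",(22,130,120),(34,255,255)),("grn",(45,90,60),(85,255,255)),("blu",(100,120,60),(125,255,255)),("red",(0,150,100),(5,255,255)),("red2",(172,150,100),(180,255,255)),("org",(6,110,100),(20,255,255))):
        m=cv2.inRange(hsv,l,u);k,_,st,ce=cv2.connectedComponentsWithStats(m)
        for i in range(1,k):
            if st[i,4]>2: print(n,st[i,4],(ce[i]+[x0,y0]).round(1),end=' ')
            if st[i,4]>2 and 'pose' in c: print(onz(c,*(ce[i]+[x0,y0]),.085 if n in('yel','grn','blu')else .15 if 'red' in n else .115).round(3))
print('top');blobs(t,(245,150,345,236));print('scene');blobs(s,(195,170,330,296))
```

```text
top
yel 8 [270.9 206.1] [0.545 0.129 0.085]
grn 10 [293.  197.2] [0.578 0.048 0.085]
blu 94 [299.1 166.5] [0.696 0.023 0.085]
blu 15 [293.5 191.1] [0.601 0.045 0.085]
red 31 [324.4 190.5] [ 0.587 -0.062  0.15 ]
red 3 [321.7 216.7] [ 0.493 -0.049  0.15 ]
org 15 [284.6 187.4] [0.608 0.079 0.115]
org 14 [271.5 191.4] [0.593 0.126 0.115]
scene
yel 25 [292.4 239.4] [0.548 0.131 0.085]
grn 29 [267.8 221.7] [0.58  0.047 0.085]
blu 214 [226.3 231.4] [0.695 0.019 0.085]
blu 27 [259.7 224. ] [0.603 0.043 0.085]
red 53 [246.6 180.7] [ 0.586 -0.063  0.15 ]
org 47 [262.8 228.8] [0.61  0.078 0.115]
org 48 [275.9 241.9] [0.599 0.13  0.115]
```

View pics/crop.png

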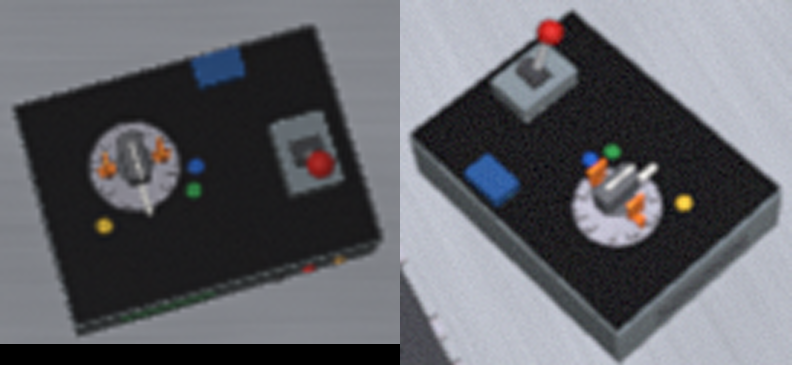

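The crop shows the pointer towards the robot and slightly right, with yellow one stop clockwise. The tabs lie along the dial's y axis, which has a yaw of about 0.26 rad. Next I move above the dial for a wrist view.

Emit:
arm_command --delta_rot '[[0, 0, -7], [0, 0, -14], [0, 0, -21], [0, 0, -28], [0, 0, -35], [0, 0, -35], [0, 0, -35], [0, 0, -35], [0, 0, -35], [0, 0, -35], [0, 0, -35], [0, 0, -35]]' --delta_pos '[[-0.033, -0.02, -0.01], [-0.066, -0.04, -0.02], [-0.099, -0.06, -0.03], [-0.132, -0.08, -0.04], [-0.165, -0.1, -0.05], [-0.198, -0.12, -0.06], [-0.231, -0.14, -0.07], [-0.264, -0.16, -0.08], [-0.297, -0.18, -0.08], [-0.33, -0.2, -0.08], [-0.363, -0.22, -0.08], [-0.396, -0.24, -0.08]]' --gripper '[-1, -1, -1, -1, -1, -1, -1, -1, -1, -1, -1, -1]'

```text
time: 1.1
position: [0.5054, 0.2222, 0.3023]
tool_rot: [-0.128, 0.992, 0.0, -0.0]
ft_force: [0.3, 0.6, 1.6]
grip_width: 0.087
grip_force: 0.0
```

```bash
cat >> h.py <<'E'
def totool(o,target):
    return R.from_quat(o['tool_rot']).inv().apply(np.array(target)-o['position'])
def yang(o):
    y=R.from_quat(o['tool_rot']).as_matrix()[:,1]; return np.degrees(np.arctan2(y[1],y[0]))
E
python3 - <<'E'
from h import *
o=status.get_obs();print(o['position'],o['q'],yang(o),totool(o,[.603,.103,.30]))
c=viewer.camera('wrist');print(c['mount'].round(3),c['fx'])
E
```

```text
[0.50537194 0.22218779 0.30233802] [ 2.11704402e-01  3.42608727e-01  1.51493247e+00  1.20131625e-04
  1.28468938e+00 -1.61599451e+00] 104.71748653112762 [-0.06414633 -0.14008032  0.00227731]
[[-0.    -0.958 -0.287  0.079]
 [ 1.     0.    -0.001 -0.   ]
 [ 0.001 -0.287  0.958 -0.161]
 [ 0.     0.     0.     1.   ]] 357.70125513300695
```

Emit:
arm_command --delta_rot '[[0, 0, 0], [0, 0, 0], [0, 0, 0], [0, 0, 0], [0, 0, 0], [0, 0, 0]]' --delta_pos '[[-0.016, -0.035, 0.01], [-0.032, -0.07, 0.02], [-0.048, -0.105, 0.03], [-0.064, -0.14, 0.04], [-0.064, -0.14, 0.04], [-0.064, -0.14, 0.04]]' --gripper '[-1, -1, -1, -1, -1, -1]'

```text
time: 1.65
position: [0.6026, 0.1031, 0.2609]
tool_rot: [-0.126, 0.992, 0.0, -0.001]
ft_force: [-0.5, 0.2, 0.6]
grip_width: 0.0869
grip_force: 0.0
```

Run:
```python
from h import *
o=status.get_obs();c=viewer.camera('wrist');cv2.imwrite('pics/w1.png',c['pixels']);P=wpose(c,o)
import pickle;pickle.dump((c,P),open('w1.pkl','wb'))
print(o['position'],yang(o))
hsv=cv2.cvtColor(c['pixels'],cv2.COLOR_BGR2HSV)
for n,l,u,z in(("yel",(22,130,120),(34,255,255),.086),("grn",(45,90,60),(85,255,255),.086),("blu",(100,120,60),(125,255,255),.086),("red",(0,150,100),(5,255,255),.15),("org",(6,110,100),(20,255,255),.126),("wht",(0,0,190),(180,40,255),.097)):
    k,_,st,ce=cv2.connectedComponentsWithStats(cv2.inRange(hsv,l,u))
    for i in range(1,k):
        if st[i,4]>25: print(n,st[i].tolist(),ce[i].round(1),onz(c,*ce[i],z,P).round(4))
```

```text
[0.6025961  0.10314845 0.26090267] 104.51963836541812
yel [320, 130, 14, 14, 160] [326.7 136.3] [0.5471 0.13   0.086 ]
grn [225, 141, 16, 15, 186] [232.6 148.1] [0.5797 0.0475 0.086 ]
blu [218, 163, 15, 15, 179] [225. 170.] [0.602  0.0449 0.086 ]
blu [160, 237, 49, 32, 828] [186.4 248.8] [0.6919 0.0231 0.086 ]
red [62, 118, 36, 34, 926] [ 79.9 134. ] [ 0.5876 -0.0637  0.15  ]
org [302, 179, 17, 28, 263] [310.2 190.4] [0.5921 0.1237 0.126 ]
org [246, 181, 18, 28, 282] [254.3 192.8] [0.6061 0.0779 0.126 ]
org [81, 276, 32, 60, 799] [ 94.1 303.8] [ 0.7535 -0.0487  0.126 ]
org [469, 276, 19, 60, 322] [480.3 306.5] [0.6623 0.3174 0.126 ]
org [255, 343, 305, 30, 5039] [415.  360.7] [0.7375 0.2769 0.126 ]
wht [0, 0, 560, 290, 73598] [298.3 112.3] [0.5325 0.0982 0.097 ]
wht [504, 85, 56, 81, 4101] [533.6 126. ] [0.4857 0.3138 0.097 ]
wht [87, 119, 56, 74, 2231] [117.7 158.6] [ 0.6136 -0.0537  0.097 ]
wht [241, 135, 84, 92, 2669] [284.  174.3] [0.5898 0.1    0.097 ]
wht [93, 145, 18, 12, 73] [101.6 150.8] [ 0.6101 -0.0699  0.097 ]
wht [280, 173, 5, 39, 172] [282.1 191.7] [0.6063 0.1024 0.097 ]
wht [246, 196, 25, 21, 232] [260.  205.8] [0.625  0.0856 0.097 ]
wht [195, 265, 178, 27, 4400] [285.5 278.5] [0.6932 0.1283 0.097 ]
wht [111, 267, 48, 23, 753] [130.4 275.9] [ 0.7315 -0.0265  0.097 ]
wht [178, 323, 15, 8, 97] [185.1 326.1] [0.7761 0.0386 0.097 ]
wht [276, 323, 137, 33, 1750] [357.5 333.9] [0.7389 0.2206 0.097 ]
wht [249, 337, 16, 10, 114] [256.7 341.7] [0.7754 0.1175 0.097 ]
wht [289, 345, 16, 11, 110] [296.1 350.2] [0.7754 0.1618 0.097 ]
```

View pics/w1.png

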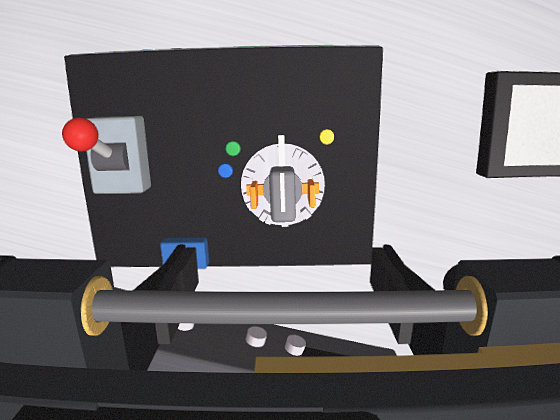

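The wrist view shows the gate ring centred at about (283,184), the pointer tip at (282,136), the yellow dot at (327,136) and the tabs at (254,193) and (310,190). I'll fit the ring for the axis.

Run:
```python
from h import *
import pickle
from scipy.optimize import least_squares
c,P=pickle.load(open('w1.pkl','rb'))
m=cv2.inRange(cv2.cvtColor(c['pixels'],cv2.COLOR_BGR2HSV),(0,0,90),(180,80,255));m[:110]=0;m[245:]=0;m[:,:237]=0;m[:,335:]=0
ct=max(cv2.findContours(m,cv2.RETR_EXTERNAL,cv2.CHAIN_APPROX_NONE)[0],key=len)[:,0]
for z in(.086,.092):
    W=np.array([onz(c,u,v,z,P)[:2] for u,v in ct])
    f=least_squares(lambda p:np.hypot(*(W-p[:2]).T)-p[2],[.6,.103,.039],loss='soft_l1',f_scale=.0007);print(z,f.x.round(4))
C=f.x[:2]
tip=onz(c,281.5,136,.0985,P)[:2]; yel=onz(c,326.7,136.3,.086,P)[:2]
for n,p in(('tip',tip),('yel',yel)): d=p-C;print(n,p.round(4),np.hypot(*d).round(4),np.degrees(np.arctan2(d[1],d[0])))
W=[onz(c,u,v,.080,P)[:2] for u,v in((66,57),(382,46),(375,264))];print(np.round(W,4),np.degrees(np.arctan2(*(W[1]-W[0])[::-1])))
```

```text
0.086 [0.6028 0.1018 0.0405]
0.092 [0.6014 0.1014 0.0397]
tip [0.5563 0.089 ] 0.0469 -164.5616580390395
yel [0.5471 0.13  ] 0.0614 152.29842902872622
[[ 0.5352 -0.1236]
 [ 0.4567  0.1567]
 [ 0.6621  0.2182]] 105.6436510364375
```

Emit:
arm_command --delta_rot '[[0, 0, -1], [0, 0, -1], [0, 0, -1], [0, 0, -1], [0, 0, -1], [0, 0, -1], [0, 0, -1]]' --delta_pos '[[0.0015, -0.0013, 0.035], [0.0015, -0.0013, 0.07], [0.0015, -0.0013, 0.105], [0.0015, -0.0013, 0.135], [0.0015, -0.0013, 0.155], [0.0015, -0.0013, 0.162], [0.0015, -0.0013, 0.162]]' --gripper '[-1, -1, -1, -1, -1, -1, -1]'

```text
time: 2.28
position: [0.5991, 0.1047, 0.0992]
tool_rot: [-0.138, 0.99, 0.0, -0.002]
ft_force: [0.6, 0.0, -0.2]
grip_width: 0.087
grip_force: 0.0
```

Run:
```python
from h import *
o=status.get_obs();print(o['position'],yang(o),o['ft_force'],totool(o,[.6015,.1015,.098]))
c=viewer.camera('wrist');cv2.imwrite('pics/w2.png',c['pixels'])
```

```text
[0.5991079  0.10466385 0.09919375] 105.83286064925383 [ 0.56715587  0.03459036 -0.24449596] [-0.00144286 -0.00369814  0.00118282]
```

View pics/w2.png

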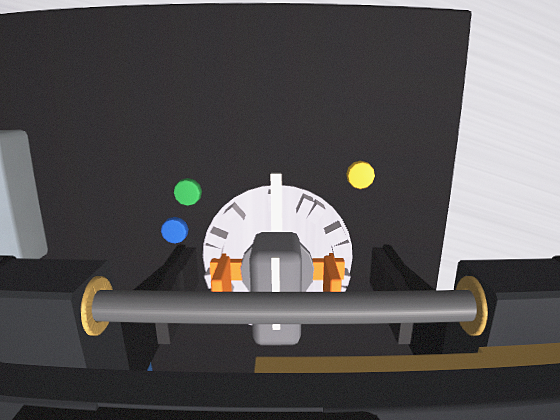

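Emit:
arm_command --delta_rot '[[0, 0, 0], [0, 0, 0], [0, 0, 0], [0, 0, 0]]' --delta_pos '[[-0.0015, -0.0037, 0.001], [-0.0015, -0.0037, 0.001], [-0.0015, -0.0037, 0.001], [-0.0015, -0.0037, 0.001]]' --gripper '[-1, -1, -1, -1]'

```text
time: 2.67
position: [0.6045, 0.0999, 0.1009]
tool_rot: [-0.137, 0.991, -0.0, 0.001]
ft_force: [0.4, -0.5, 1.0]
grip_width: 0.0868
grip_force: 0.0
```

Run:
```python
from h import *
o=status.get_obs();print(o['position'],yang(o),o['ft_force'],totool(o,[.6015,.1015,.098]))
c=viewer.camera('wrist');P=wpose(c,o)
hsv=cv2.cvtColor(c['pixels'],cv2.COLOR_BGR2HSV)
k,_,st,ce=cv2.connectedComponentsWithStats(cv2.inRange(hsv[:290],(6,110,100),(20,255,255)))
for i in range(1,k):
    if st[i,4]>60: print(st[i],ce[i])
m=cv2.inRange(hsv,(0,0,90),(180,80,255));m[:160]=0;m[255:]=0;m[:,:190]=0;m[:,370:]=0
from scipy.optimize import least_squares
ct=max(cv2.findContours(m,cv2.RETR_EXTERNAL,cv2.CHAIN_APPROX_NONE)[0],key=len)[:,0];ct=ct[ct[:,1]<252]
W=np.array([onz(c,u,v,.092,P)[:2] for u,v in ct])
f=least_squares(lambda p:np.hypot(*(W-p[:2]).T)-.039,[.6,.103],loss='soft_l1',f_scale=.0007);print(f.x.round(4))
print(totool(o,[*f.x,.098]))
```

```text
[0.60445476 0.09994091 0.10089795] 105.71704336936556 [ 0.41219748 -0.51544793  1.03887779] [0.00242866 0.00230313 0.00289079]
[ 324  245   33   45 1047] [341.59503343 266.48424069]
[ 221  246   33   44 1018] [236.18074656 266.39685658]
[ 85 276  28  14 276] [ 98.72463768 283.83695652]
[466 276  17  14  78] [475.51282051 282.65384615]
[0.6007 0.1011]
[0.0033127  0.00217309 0.00288883]
```

Emit:
arm_command --delta_rot '[[0, 0, 0], [0, 0, 0], [0, 0, 0]]' --delta_pos '[[0.001, 0.001, 0.001], [0.001, 0.001, 0.001], [0.001, 0.001, 0.001]]' --gripper '[-1, -1, -1]'

```text
time: 2.97
position: [0.6022, 0.1007, 0.0986]
tool_rot: [-0.137, 0.991, 0.0, -0.0]
ft_force: [0.5, 0.4, -0.5]
grip_width: 0.087
grip_force: 0.0
```

Run:
```python
from h import *
for _ in range(4):
    o=status.get_obs();print(o['position'],yang(o),totool(o,[.601,.1013,.098]));viewer.camera('wrist')
```

```text
[0.60218718 0.10074347 0.0985781 ] 105.72805655919477 [0.00099174 0.00085745 0.00057842]
[0.60225526 0.10073698 0.09852293] 105.72892053118811 [0.00105552 0.00088219 0.0005232 ]
[0.60232169 0.10070869 0.09850053] 105.72912332657725 [0.00111182 0.00092746 0.00050072]
[0.6023723  0.10072336 0.09848525] 105.73173911194026 [0.00116449 0.0009271  0.00048542]
```

Emit:
arm_command --delta_rot '[[0, 0, 0], [0, 0, 0], [0, 0, 0], [0, 0, 0], [0, 0, 0], [0, 0, 0], [0, 0, 0], [0, 0, 0]]' --delta_pos '[[0.001, 0.001, 0], [0.001, 0.001, 0], [0.001, 0.001, 0], [0.001, 0.001, 0], [0.001, 0.001, 0], [0.001, 0.001, 0], [0.001, 0.001, 0], [0.001, 0.001, 0]]' --gripper '[-0.2, 0, 0.1, 0.2, 0.3, 0.4, 0.4, 0.4]' --grip_force 10

```text
time: 3.83
position: [0.6012, 0.1014, 0.0987]
tool_rot: [-0.137, 0.991, -0.0, 0.0]
ft_force: [-0.0, 1.4, 1.2]
grip_width: 0.0415
grip_force: 8.3
```

Emit:
arm_command --delta_rot '[[0, 0, 3], [0, 0, 6], [0, 0, 9], [0, 0, 12], [0, 0, 15], [0, 0, 18], [0, 0, 21], [0, 0, 24], [0, 0, 26], [0, 0, 27], [0, 0, 27], [0, 0, 27]]' --delta_pos '[[0, 0, 0], [0, 0, 0], [0, 0, 0], [0, 0, 0], [0, 0, 0], [0, 0, 0], [0, 0, 0], [0, 0, 0], [0, 0, 0], [0, 0, 0], [0, 0, 0], [0, 0, 0]]' --gripper '[0.4, 0.4, 0.4, 0.4, 0.4, 0.4, 0.4, 0.4, 0.4, 0.4, 0.4, 0.4]'

```text
time: 4.83
position: [0.601, 0.1022, 0.0987]
tool_rot: [0.098, 0.995, 0.001, -0.0]
ft_force: [-0.1, 3.5, 2.4]
grip_width: 0.0407
grip_force: 10.0
```

Emit:
arm_command --delta_rot '[[0, 0, 1], [0, 0, 1], [0, 0, 1], [0, 0, 1]]' --delta_pos '[[0, 0, 0], [0, 0, 0], [0, 0, 0], [0, 0, 0]]' --gripper '[0.4, 0.4, 0.4, 0.4]' --grip_force 4

```text
time: 5.17
position: [0.6013, 0.1024, 0.0986]
tool_rot: [0.107, 0.994, 0.001, 0.0]
ft_force: [-0.2, 6.0, 1.2]
grip_width: 0.0468
grip_force: 4.0
```

Run:
```python
from h import *
o=status.get_obs();print(o['position'],yang(o),o['ft_force'],o['moment'],o['grip_width'],o['grip_force'])
c=viewer.camera('wrist');cv2.imwrite('pics/w3.png',c['pixels'])
```

```text
[0.60126398 0.10242285 0.09856721] 77.68621758092218 [-0.19674083  6.02037577  1.16300204] [1.02441659 0.02547224 0.04978717] 0.0468339293305914 4.0000849657963045
```

View pics/w3.png

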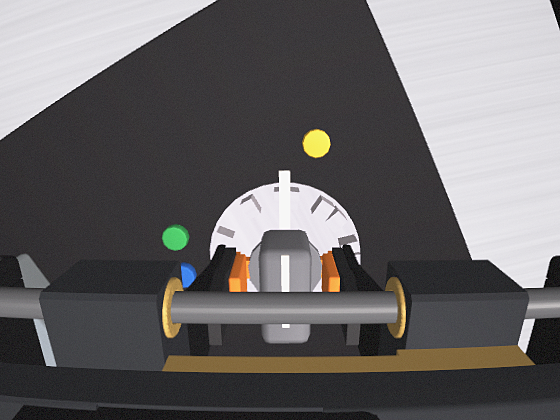

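The dial has followed the turn by 28°, with the pointer at (285,172) and yellow further on at (317,143). A lateral load of 6 N along y shows I'm slightly off-centre, so I'll re-centre.

Emit:
arm_command --delta_rot '[[0, 0, 0.5], [0, 0, 1], [0, 0, 1], [0, 0, 1]]' --delta_pos '[[0, 0.001, 0], [0, 0.001, 0], [0, 0.001, 0], [0, 0.001, 0]]' --gripper '[0.4, 0.4, 0.4, 0.4]' --grip_force 4

```text
time: 5.55
position: [0.6014, 0.1028, 0.0986]
tool_rot: [0.116, 0.993, 0.0, -0.0]
ft_force: [-0.1, 4.8, 1.5]
grip_width: 0.0479
grip_force: 4.0
```

Emit:
arm_command --delta_rot '[[0, 0, 0.5], [0, 0, 1], [0, 0, 1], [0, 0, 1]]' --delta_pos '[[0, 0.001, 0], [0, 0.001, 0], [0, 0.001, 0], [0, 0.001, 0]]' --gripper '[0.4, 0.4, 0.4, 0.4]'

```text
time: 5.88
position: [0.6014, 0.103, 0.0985]
tool_rot: [0.124, 0.992, -0.0, -0.0]
ft_force: [-2.1, 2.0, 3.1]
grip_width: 0.0479
grip_force: 4.0
```

Emit:
arm_command --delta_rot '[[0, 0, 1], [0, 0, 2], [0, 0, 2.5], [0, 0, 2.5]]' --delta_pos '[[0, 0.0005, 0], [0, 0.0005, 0], [0, 0.0005, 0], [0, 0.0005, 0]]' --gripper '[0.4, 0.4, 0.4, 0.4]'

```text
time: 6.22
position: [0.6014, 0.1032, 0.0985]
tool_rot: [0.146, 0.989, -0.001, -0.0]
ft_force: [-2.8, -1.2, 2.1]
grip_width: 0.0483
grip_force: 4.0
```

Emit:
arm_command --delta_rot '[[0, 0, 0.5], [0, 0, 1], [0, 0, 1]]' --delta_pos '[[0, 0, 0], [0, 0, 0], [0, 0, 0]]' --gripper '[0.4, 0.4, 0.4]'

```text
time: 6.47
position: [0.6015, 0.1033, 0.0985]
tool_rot: [0.155, 0.988, -0.0, -0.0]
ft_force: [-3.0, -2.5, 2.7]
grip_width: 0.0486
grip_force: 4.0
```

Emit:
arm_command --delta_rot '[[0, 0, 0.5], [0, 0, 1], [0, 0, 1]]' --delta_pos '[[0.0006, -0.0004, 0], [0.0006, -0.0004, 0], [0.0006, -0.0004, 0]]' --gripper '[0.4, 0.4, 0.4]'

```text
time: 6.72
position: [0.6015, 0.1034, 0.0985]
tool_rot: [0.163, 0.987, -0.0, 0.0]
ft_force: [-1.0, -2.5, 2.0]
grip_width: 0.0483
grip_force: 4.0
```

Run:
```python
from h import *
o=status.get_obs();print(o['position'],yang(o),o['ft_force'],o['moment'],o['grip_width'],o['grip_force'])
c=viewer.camera('wrist');cv2.imwrite('pics/w4.png',c['pixels'][120:370,150:450])
```

```text
[0.60145959 0.10340969 0.09854195] 71.20130111659458 [-1.00276072 -2.49566555  2.00215993] [-0.42562379  0.2588818   0.02860736] 0.04831730556076234 4.00019908498507
```

View pics/w4.png

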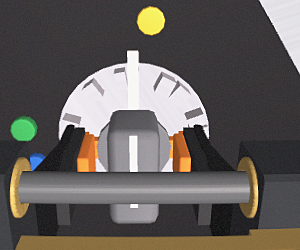

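The pointer is still square to the gripper, so the dial is following and the tabs are on the land. I'll keep stepping.

Emit:
arm_command --delta_rot '[[0, 0, 0.5], [0, 0, 1], [0, 0, 1]]' --delta_pos '[[0, -0.0005, 0], [0, -0.0005, 0], [0, -0.0005, 0]]' --gripper '[0.4, 0.4, 0.4]'

```text
time: 7.02
position: [0.6014, 0.1035, 0.0986]
tool_rot: [0.172, 0.985, 0.0, 0.001]
ft_force: [0.4, 0.9, 0.9]
grip_width: 0.0551
grip_force: 4.0
```

Emit:
arm_command --delta_rot '[[0, 0, 0.5], [0, 0, 1], [0, 0, 1]]' --delta_pos '[[0, 0, 0], [0, 0, 0], [0, 0, 0]]' --gripper '[0.4, 0.4, 0.4]'

```text
time: 7.27
position: [0.6014, 0.1034, 0.0986]
tool_rot: [0.181, 0.984, 0.0, 0.0]
ft_force: [0.3, -0.2, 0.3]
grip_width: 0.0556
grip_force: 4.0
```

The width jumped to 55.6 mm, so the tabs have sprung out into the notch. Now I release.

Emit:
arm_command --delta_rot '[[0, 0, 0], [0, 0, 0], [0, 0, 0], [0, 0, 0], [0, 0, 0], [0, 0, 0], [0, 0, 0], [0, 0, 0], [0, 0, 0]]' --delta_pos '[[0, 0, 0], [0, 0, 0], [0, 0, 0], [0, 0, 0], [0, 0, 0], [0, 0, 0], [0, 0, 0], [0, 0, 0], [0, 0, 0]]' --gripper '[-1, -1, -1, -1, -1, -1, -1, -1, -1]'

```text
time: 8.02
position: [0.6009, 0.1032, 0.0985]
tool_rot: [0.18, 0.984, -0.0, -0.0]
ft_force: [0.2, 0.0, -0.1]
grip_width: 0.0866
grip_force: 0.0
```

Emit:
arm_command --delta_rot '[[0, 0, 0], [0, 0, 0], [0, 0, 0], [0, 0, 0], [0, 0, 0], [0, 0, 0], [0, 0, 0]]' --delta_pos '[[0, 0, -0.02], [0, 0, -0.05], [0, 0, -0.08], [0, 0, -0.11], [0, 0, -0.13], [0, 0, -0.13], [0, 0, -0.13]]' --gripper '[-1, -1, -1, -1, -1, -1, -1]'

```text
time: 8.6
position: [0.6015, 0.1032, 0.23]
tool_rot: [0.18, 0.984, 0.0, 0.002]
ft_force: [-0.6, -0.2, -1.3]
grip_width: 0.0873
grip_force: 0.0
```

Run:
```python
from h import *
o=status.get_obs();print(o['position'],yang(o),o['grip_width'])
c=viewer.camera('wrist');P=wpose(c,o);cv2.imwrite('pics/w5.png',c['pixels'])
hsv=cv2.cvtColor(c['pixels'],cv2.COLOR_BGR2HSV)
for n,l,u,z in(("yel",(22,130,120),(34,255,255),.086),("red",(0,150,100),(5,255,255),.15),("org",(6,110,100),(20,255,255),.126)):
    k,_,st,ce=cv2.connectedComponentsWithStats(cv2.inRange(hsv[:270],l,u))
    for i in range(1,k):
        if st[i,4]>25: print(n,st[i].tolist(),ce[i].round(1),onz(c,*ce[i],z,P).round(4))
```

```text
[0.60154763 0.10320034 0.22995683] 69.23069490372873 0.0873487991898964
yel [284, 115, 16, 16, 195] [291.1 122.3] [0.5471 0.1303 0.086 ]
red [67, 255, 20, 5, 59] [ 76.7 257.6] [ 0.5776 -0.0565  0.15  ]
org [244, 189, 19, 31, 366] [252.8 201.7] [0.5902 0.0817 0.126 ]
org [305, 188, 19, 32, 361] [314.6 201.4] [0.6069 0.1265 0.126 ]
```

View pics/w5.png

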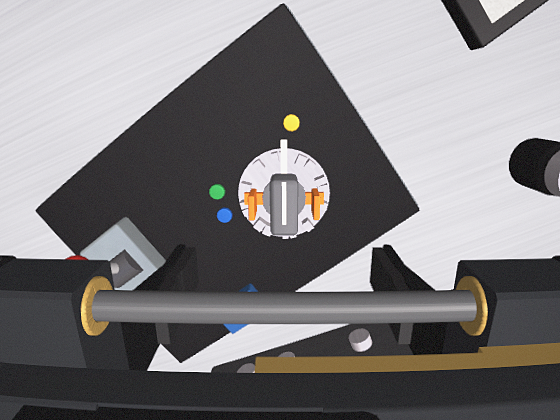

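The pointer at (284,142) is beside the yellow dot at (291,122), and the tab spacing is back to its starting value, so it's locked there. Next is the lever: close the fingers and go round to its robot side.

Emit:
arm_command --delta_rot '[[0, 0, -6], [0, 0, -12], [0, 0, -18], [0, 0, -24], [0, 0, -30], [0, 0, -36.4], [0, 0, -36.4], [0, 0, -36.4], [0, 0, -36.4]]' --delta_pos '[[-0.002, -0.03, 0], [-0.003, -0.06, 0], [-0.005, -0.09, 0], [-0.006, -0.12, 0], [-0.008, -0.15, 0], [-0.0096, -0.18, 0], [-0.0096, -0.1874, 0], [-0.0096, -0.1874, 0], [-0.0096, -0.1874, 0]]' --gripper '[1, 1, 1, 1, 1, 1, 1, 1, 1]'

```text
time: 9.4
position: [0.5427, -0.075, 0.2273]
tool_rot: [-0.135, 0.991, 0.001, -0.001]
ft_force: [0.4, 0.2, -0.6]
grip_width: 0.035
grip_force: 0.0
```

Run:
```python
from h import *
o=status.get_obs();print(o['position'],yang(o),o['grip_width'],totool(o,[.544,-.0756,.138]))
t=viewer.camera('top');s=viewer.camera('scene');r=[]
for c,(x0,y0,x1,y1) in((t,(305,170,345,205)),(s,(225,160,270,205))):
    m=cv2.inRange(cv2.cvtColor(c['pixels'],cv2.COLOR_BGR2HSV)[y0:y1,x0:x1],(0,120,70),(7,255,255))
    k,_,st,ce=cv2.connectedComponentsWithStats(m)
    if k<2: print('hid');continue
    i=1+st[1:,4].argmax();p=ce[i]+[x0,y0];r.append(ray(c,*p,c['pose']));print(st[i,4],onz(c,*p,.15))
if len(r)==2:print(tri(*r))
```

```text
[ 0.54273379 -0.07504965  0.22731556] 105.46577621773764 0.03501837662743536 [-0.00123404 -0.00107346  0.08931126]
hid
57 [ 0.58550656 -0.06323005  0.15      ]
```

Ball confirmed at about (0.586, -0.063). I descend while the fingers finish closing.

Emit:
arm_command --delta_rot '[[0, 0, 0], [0, 0, 0], [0, 0, 0], [0, 0, 0], [0, 0, 0], [0, 0, 0], [0, 0, 0]]' --delta_pos '[[0, 0, 0], [0, 0, 0.02], [0, 0, 0.05], [0, 0, 0.075], [0, 0, 0.089], [0, 0, 0.089], [0, 0, 0.089]]' --gripper '[1, 1, 1, 1, 1, 1, 1]'

```text
time: 10.08
position: [0.5433, -0.0744, 0.139]
tool_rot: [-0.137, 0.991, 0.0, -0.001]
ft_force: [0.1, 0.1, 0.4]
grip_width: 0.0004
grip_force: 0.0
```

Emit:
arm_command --delta_rot '[[0, 0, 0], [0, 0, 0], [0, 0, 0], [0, 0, 0], [0, 0, 0], [0, 0, 0], [0, 0, 0], [0, 0, 0], [0, 0, 0], [0, 0, 0], [0, 0, 0]]' --delta_pos '[[-0.007, 0, 0], [-0.014, 0, 0], [-0.021, 0, 0], [-0.028, 0, 0], [-0.034, 0, 0], [-0.04, 0, 0], [-0.046, 0, 0], [-0.052, 0, 0], [-0.058, 0, 0], [-0.062, 0, 0], [-0.062, 0, 0]]' --gripper '[1, 1, 1, 1, 1, 1, 1, 1, 1, 1, 1]'

```text
time: 11.0
position: [0.6044, -0.0586, 0.1394]
tool_rot: [-0.136, 0.991, -0.0, 0.001]
ft_force: [0.3, 0.4, 0.4]
grip_width: 0.0
grip_force: 0.0
```

Emit:
arm_command --delta_rot '[[0, 0, 0], [0, 0, 0], [0, 0, 0], [0, 0, 0], [0, 0, 0]]' --delta_pos '[[-0.003, 0, 0], [-0.006, 0, 0], [-0.009, 0, 0], [-0.012, 0, 0], [-0.012, 0, 0]]' --gripper '[1, 1, 1, 1, 1]'

```text
time: 11.42
position: [0.6148, -0.0554, 0.1393]
tool_rot: [-0.136, 0.991, 0.0, -0.0]
ft_force: [-0.9, -1.0, -1.1]
grip_width: 0.001
grip_force: 0.6
```

Run:
```python
from h import *
o=status.get_obs();print(o['position'],o['ft_force'])
s=viewer.camera('scene');cv2.imwrite('pics/s6.png',cv2.resize(s['pixels'][130:280,180:330],None,fx=4,fy=4,interpolation=cv2.INTER_CUBIC))
```

```text
[ 0.61476054 -0.05539829  0.13925351] [-0.94576336 -1.03546822 -1.06402188]
```

View pics/s6.png

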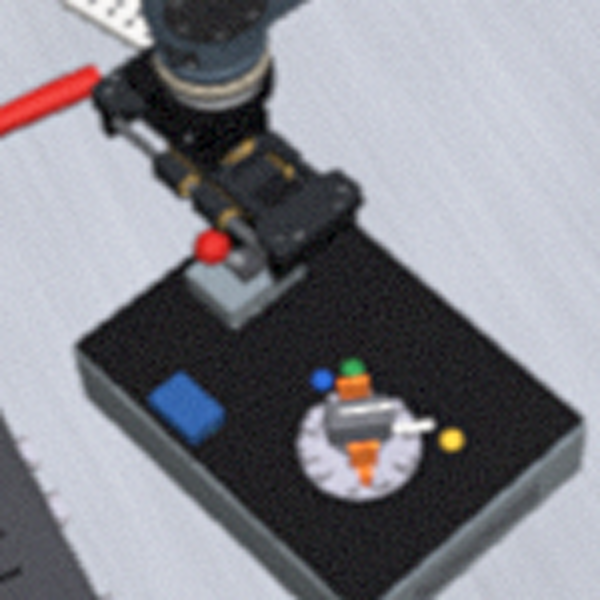

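The lever is leaning far over to +x, with the ball at (212,246) in the crop, and the dial pointer is at the yellow dot. I push a little further to reach the stop, then measure the ball.

Emit:
arm_command --delta_rot '[[0, 0, 0], [0, 0, 0], [0, 0, 0], [0, 0, 0]]' --delta_pos '[[-0.002, 0, 0], [-0.004, 0, 0], [-0.004, 0, 0], [-0.004, 0, 0]]' --gripper '[1, 1, 1, 1]'

```text
time: 11.8
position: [0.6151, -0.0552, 0.1393]
tool_rot: [-0.136, 0.991, -0.0, -0.004]
ft_force: [-7.1, -3.5, 3.7]
grip_width: 0.0007
grip_force: 4.0
```

```bash
cat > ball.py <<'E'
from h import *
o=status.get_obs();print(o['position'],o['ft_force'])
s=viewer.camera('scene')
m=cv2.inRange(cv2.cvtColor(s['pixels'],cv2.COLOR_BGR2HSV)[170:215,215:265],(0,120,70),(7,255,255))
k,_,st,ce=cv2.connectedComponentsWithStats(m);i=1+st[1:,4].argmax()
p=onz(s,*(ce[i]+[215,170]),.15);print(st[i,4],p,((p-[.586,-.063,.15])@[.963,.269,0]))
E
python3 ball.py
```

```text
[ 0.61511513 -0.05519662  0.13926281] [-7.14467385 -3.49193137  3.69671031]
54 [ 0.63533736 -0.04969677  0.15      ] 0.05109045035343338
```

At the stop: the force has risen to 8 N and the ball has moved 51 of 52 mm. I back off and lift.

Emit:
arm_command --delta_rot '[[0, 0, 0], [0, 0, 0], [0, 0, 0], [0, 0, 0], [0, 0, 0], [0, 0, 0], [0, 0, 0], [0, 0, 0], [0, 0, 0]]' --delta_pos '[[0.01, 0, 0], [0.03, 0, 0], [0.05, 0, 0], [0.05, 0, -0.03], [0.05, 0, -0.06], [0.05, 0, -0.09], [0.05, 0, -0.12], [0.05, 0, -0.12], [0.05, 0, -0.12]]' --gripper '[1, 1, 1, 1, 1, 1, 1, 1, 1]'

```text
time: 12.6
position: [0.5723, -0.0683, 0.2624]
tool_rot: [-0.136, 0.991, -0.001, 0.004]
ft_force: [-0.1, 0.1, -0.9]
grip_width: 0.0005
grip_force: 0.0
```

```bash
python3 ball.py && python3 -c "
from h import *
print(robot.hand_in())"
```

```text
[ 0.57227707 -0.06830939  0.26236414] [-0.11599981  0.08684471 -0.93673633]
52 [ 0.63525886 -0.04945717  0.15      ] 0.05107930685940345
the job is handed in; nothing more can be done
None
```

I locked the selector at the yellow stop with both tabs out, pushed the power lever fully over, backed the arm clear and handed the job in at about 12.6 s; the hand-in returned no verdict.

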